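Snap a bearing dust cap home and clamp it

ROBOT

A 6-joint arm with a two-finger parallel gripper is mounted at the origin on a cart in front of the work surface, level with it; the furniture and walls round the work are solid. World frame = base frame: x ahead of the robot, y to its left, z up, the work surface at z = 0. Lengths are in m, angles in rad, forces in N, time in s.
With the tool pointing down it reaches from about 0.25 to 0.725 m from the base axis. Payload 4 kg.
Tool frame: the origin (TCP) lies midway between the tips of the shut fingers; the grasp point (between the pads) lies 19 mm behind it; z points along the fingers, y is the line along which they close (so a half turn about z gives the same grasp; the last joint's range is limited). The gripper opens to 85 mm and grips with 20 to 120 N. Pads are 22 mm wide; open, the fingers measure 114 mm over their backs; the gripper's body (76 mm by 85 mm) begins 54 mm behind the grasp point. The pads swing forward as they close: fully open they stand 13 mm farther back than shut.
Start: joints at [1.149, 0.241, 0.005, 1.335, 0, 1.571], TCP at [0.205, 0.456, 0.205] pointing down, gripper open.
Joint ranges: [-2.72, 2.72], [-1.05, 1.87], [-1.09, 1.28], [-1.99, 2.15], [-1.42, 1.44], [-3.14, 3.14]. Speed limits (rad/s): [2.79, 2.79, 3.14, 3.14, 3.14, 3.14].

INTERFACE

Orientations are given as a unit quaternion [x, y, z, w].
In Python, from workcell import get_obs, imaging, workorder gives the robot as it stands.
- The arm moves only by the tool jog_arm, called as name(argument=value, ...), one argument or row to a line, values as JSON. Schema: {"type":"object","properties":{"deltas":{"type":"array","items":{"type":"number"},"minItems":7,"maxItems":70},"only":{"type":"string"},"quiet":{"type":"boolean"},"lines":{"type":"string"}},"required":["deltas"],"additionalProperties":false}. deltas is one flat list of numbers that holds 1 to 10 rows one after another, with no inner brackets; each row has 7 numbers: a rotation vector rx, ry, rz in a scale on which 1.0 is pi rad, then dx, dy, dz in fractions of the full range, 1 being 0.75 m, then the finger opening in m; each row is the pose to reach, as a shift and turn from the pose commanded when the call began, along the tool's axes at that moment; what a row does not reach only later rows make up. A row lasts 1/8 s, in which the tool goes at most 0.0625 m and 0.188 rad, less where a joint would pass 70% of its speed; a pose out of reach is approached as far as the arm can. The fingers move at their own pace and stop on an object; the grip force is fixed at half the most. Time passes only in rows, so rows that do not move let the fingers close. The tool returns the time, the measured TCP pose, the force, the opening and the grip force at its end. only (a regular expression) keeps the lines of the reply that match it, lines (a string "A,B") keeps lines A to B, and quiet returns only ok. No shift or turn number may pass 1 either way. Input that does not fit is refused with a message, and nothing moves.
- get_obs(): the state, without advancing time (a new reading comes with each control period).
- imaging.camera(name): name is "scene" or "side" or "wrist"; returns (picture, depth): 400x640x3 uint8, red, green, blue; 400x640 float32, m along the optical axis (not along the pixel's ray), 0 where there is no reading.
- imaging.calibration(name): a dict with "mtx" (3x3 intrinsics, pixels), "R" (3x3) and "t" (3): a world point X has camera coordinates R X + t. Camera axes: x right, y down, z forward; pixel columns grow to the right and rows downward; lengths in m; the calibration is good to about 2 mm. A picture is of the moment at which its call begins: read the wrist's pose just before it. calibration takes no time and is no camera call; for the wrist camera it gives the pose at the moment of the call.
- workorder.job_done(): hands the job in; it is judged then, once.
The state is a dict: "clock": time; "joint_pos": joint angles; "joint_vel": joint speeds; "tau": joint torques, N m; "eef_pos": TCP position; "tool_rot": TCP orientation; "ft_force": force on the tool from outside, world axes, zero at the start; "ft_torque": the same for the moment, N m; "grip_width": finger opening in m; "grasp_force": force on a finger pad.
Only numpy, scipy, OpenCV 4.12 (cv2) and the standard library are available. Lean on these libraries where they do the work, as an engineer would, in place of code of your own. Each camera call takes 0.05 s, during which the arm holds its last target. There are 200 camera calls.

TASK

The aluminium dust cap is only resting in the mouth of the bearing housing: take hold of the hand drift and with its flat foot press the cap straight down until it snaps in, flush and level all round, without ramming or denting it. Then swing the hinged clamp over the cap and press its free end down until it clips under the sprung catch, and stand the drift back upright on the bench top. Do not touch the cap with the gripper, and leave the other tools and parts where they are.

Things in the scene. Friction and masses are not known exactly. Their poses are not given: they have to be found in the camera images.
- housing: grey bearing housing fixed to the bench. Origin: centre of its underside, z up. Base flange 90 (x) x 176 (y) x 12 mm; on it a square block 86 x 86 mm, top at z = 46 mm. Two hinge lugs stand at y = +58 mm (top at z = 60 mm), a catch post at y = -72 to -81 mm (34 mm wide, top at z = 66 mm)
- recess (a point): centre of the mouth of the round recess in the middle of the block's top, 46 mm above the bench. Bore 54 mm, floor 16 mm down (30 mm above the bench). Four sprung balls in its wall hold the cap up until it is pushed past them, then snap in above its lip
- cap: loose aluminium dust cap, 16 mm high: lip of 52 mm diameter below, flat-topped neck of 45 mm above. Origin: centre of its underside, z up. At the start it rests on the sprung balls, its top 8 mm above the block's; home, its underside is on the recess floor, 30 mm above the bench, its top flush with the block's. Pressed in its middle it snaps in at 8 to 15 N; over 60 N would dent it
- drift: hand drift (pusher), dark steel with a black plastic foot, stands upright, 106 mm high. Origin: centre of the foot's underside, z up along the tool. Foot 32 mm diameter, 14 mm high; shank 20 mm; collar 36 mm at z = 50 to 56 mm, on which fingertips can bear; above it a round grip of 26 mm diameter, z = 56 to 106 mm. About 0.2 kg
- drift_grip (a point): point on the drift's axis to hold it at, 80 mm above its foot's underside
- clamp (a joint): angle of the clamp, a steel strap 18 mm wide, 6 mm thick, 120 mm long from its hinge pin. 0 = shut: level across the cap, towards the housing's -y, 3 mm above the seated cap; 1.57 = upright; starts at 1.9 to 2.3, leaning outwards. Stiff hinge: stays where it is left, under 2 N moves it. At about 0.1 its end bar meets the catch; about 10 N down on the pad clips it under
- clamp_hinge (a point): middle of the clamp's hinge pin, 52 mm above the bench, on the housing's y = +58 mm; the pin lies along the housing's x
- catch (a point): centre of the catch, a sprung roller of 8 mm diameter on the inner side of the catch post; it gives way towards the post and snaps back over the clamp's end bar. 58 mm above the bench, on the housing's y = -63 mm
- clamp_pad (a point): centre of the top of the round pad (25 mm diameter, 3 mm high) near the clamp's free end, the place to press; 94 mm from the hinge along the strap and, when shut, 58 mm above the bench and on the housing's y = -36 mm
- bearing: bystander: finished ball bearing, 47 mm diameter, 14 mm high; origin at its underside
- roller_cone: bystander: tapered roller cone, 47 mm diameter, 19 mm high; origin at its underside
- tin: bystander: round lidded grease tin, 66 mm diameter, 44 mm high; origin at its underside
- spanner: bystander: small open-ended spanner, 30 x 151 x 6 mm, lying along its y
- screwdriver: bystander: screwdriver, 25 x 173 x 30 mm, lying along its y
- hex_key: bystander: black hex key, 30 x 78 x 6 mm, lying along its y
Things that resemble listed ones, but are neither listed nor needed, are in the scene too. What is meant by the drift is not pink, and is the larger of those in its own colour.

How it is judged:
By the outcome, as a careful person would: the job done as asked, in the order asked, and still so for the second after the job is handed in, with the robot touching nothing.
It also fails if it takes over 61 s, if anything falls off the work surface, if the arm or the gripper's body presses on something with over 40 N, if the wrist force passes 120 N, or if a joint passes its speed limit or range.

## Working session

There is one attempt and no reset: what is moved stays moved. The work goes in short steps, Python scripts to look and compute and a tool call to move; the robot and the scene stay as the last step left them, time stands still between calls to the robot, and variables do not carry over. Pictures are saved under pics/ and viewed, at most 10 in all, crops included, and the job is handed in when it is done.

```bash
ls; mkdir -p pics; cat > h.py <<'E'
import numpy as np,cv2
from workcell import get_obs,imaging,workorder
from scipy.spatial.transform import Rotation as Ro
def shot(n):
    o=get_obs();c=imaging.calibration(n);p,d=imaging.camera(n);return p,d,c
def pts(d,c):
    v,u=np.indices(d.shape);K=c["mtx"]
    P=np.stack([(u-K[0,2])/K[0,0]*d,(v-K[1,2])/K[1,1]*d,d],-1)
    return (P-np.array(c["t"]))@np.array(c["R"])
def ray(c,u,v,z):
    R=np.array(c["R"]);t=np.array(c["t"]);K=np.array(c["mtx"])
    o=-R.T@t;r=R.T@np.linalg.inv(K)@[u,v,1];return o+r*(z-o[2])/r[2]
E
python3 - <<'E'
from h import *
o=get_obs();print(o)
for n in["scene","side"]:
    p,d,c=shot(n);cv2.imwrite(f"pics/{n}0.png",p[:,:,::-1]);np.savez(f"{n}0.npz",p=p,d=d,R=c["R"],t=c["t"],mtx=c["mtx"])
    print(n,-np.array(c["R"]).T@c["t"],(d>0).mean())
E
```

```text
pics
{'clock': 0.0, 'joint_pos': array([1.14901498e+00, 2.41430934e-01, 3.72090916e-03, 1.33519528e+00,
       1.81341923e-05, 1.57080158e+00]), 'joint_vel': array([ 0.00109479, -0.00135403, -0.0006414 ,  0.00112114, -0.00150945,
        0.00014663]), 'tau': array([-2.44581970e-04, -3.72313857e+01,  2.52407992e+01,  1.69172109e-02,
       -1.76356471e-04, -8.43232577e-07]), 'eef_pos': array([0.20440587, 0.45555491, 0.20380278]), 'tool_rot': array([ 2.09333384e-01,  9.77843762e-01, -1.02922769e-03, -2.29600330e-04]), 'ft_force': array([0.24742587, 1.29781346, 0.04658494]), 'ft_torque': array([ 0.01791427,  0.00643452, -0.02853755]), 'grasp_force': 0.0, 'grip_width': 0.0855109969604265}
scene [ 0.21071424 -0.51657112  0.7015488 ] 0.99575390625
side [ 0.21349035 -0.66178558  1.21383773] 0.995890625
```

View pics/scene0.png

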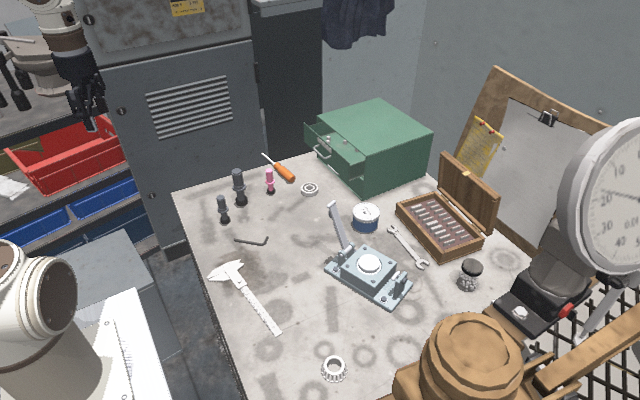

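View pics/side0.png

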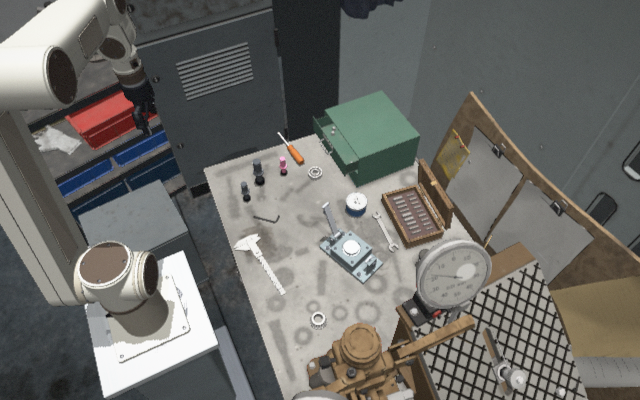

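The scene view shows the housing with the cap at (368,263) and the clamp leaning from (350,250) to (333,205). The larger dark drift is at (239,187), the smaller dark one at (223,210) and the pink one at (270,180). In the side view the drift is at (258,172) and the cap at (351,247).

```bash
cat > m.py <<'E'
from h import *
for n in["scene","side"]:
    f=np.load(n+"0.npz");c=dict(R=f["R"],t=f["t"],mtx=f["mtx"]);d=f["d"];p=f["p"];P=pts(d,c);v,u=np.indices(d.shape)
    bench=P[(P[...,2]<.01)&(P[...,2]>-.01)];print(n,"bench z",np.median(bench[:,2]))
    def sel(u0,u1,v0,v1,m): return (u>u0)&(u<u1)&(v>v0)&(v<v1)&m
    D=(225,255,165,210) if n=="scene" else (250,267,155,188)
    S=(214,233,190,226) if n=="scene" else (238,252,178,204)
    C=(345,395,240,290) if n=="scene" else (335,370,230,262)
    H=(315,420,235,312) if n=="scene" else (315,390,225,285)
    A=(320,360,195,255) if n=="scene" else (315,345,195,235)
    for nm,b in(("drift",D),("small",S)):
        m=sel(*b,(P[...,2]>.02)&(P[...,2]<.125));q=P[m]
        g=q[q[:,2]>q[:,2].max()-.03];top=q[q[:,2]>np.percentile(q[:,2],90)-.004]
        print(nm,m.sum(),"zmax",np.percentile(q[:,2],98).round(4),"top",top.mean(0).round(4),"min",q[:,:2].min(0),"max",q[:,:2].max(0))
        for z in np.arange(.02,.115,.012):
            s=q[abs(q[:,2]-z)<.006]
            if len(s)>3:
                dr=s[:,:2].mean(0)-(-c["R"].T@c["t"])[:2];dr/=np.linalg.norm(dr);w=s[:,:2]@[-dr[1],dr[0]]
                print("  z%.3f mean %s width %.3f"%(z,s.mean(0).round(4),np.ptp(w)))
    hsv=cv2.cvtColor(p,cv2.COLOR_RGB2HSV)
    m=sel(*C,(P[...,2]>.0505)&(P[...,2]<.058)&(hsv[...,2]>170));cs=max(cv2.findContours(m.astype(np.uint8),cv2.RETR_EXTERNAL,cv2.CHAIN_APPROX_NONE)[0],key=len)
    e=cv2.fitEllipse(cs);print("cap px",e,ray(c,*e[0],.054).round(4),"pts",P[m].mean(0).round(4))
    m=sel(*H,(abs(P[...,2]-.046)<.003));r=cv2.minAreaRect(P[m][:,:2].astype(np.float32)*1000);print("blocktop",r)
    m=sel(*H,(abs(P[...,2]-.012)<.004));r=cv2.minAreaRect(P[m][:,:2].astype(np.float32)*1000);print("flange",r)
    m=sel(*H,(P[...,2]>.061)&(P[...,2]<.07));print("post/..",P[m].mean(0),m.sum())
    m=sel(*A,(P[...,2]>.07)&(P[...,2]<.2));q=P[m];mu=q.mean(0);ev=np.linalg.svd(q-mu,full_matrices=False)[2];k=q[:,2].argmax()
    print("strap",mu,ev[0],"top",q[k],"el",np.arctan2(abs(ev[0,2]),np.hypot(*ev[0,:2])))
E
python3 m.py
```

```text
scene bench z 0.0012010665958213436
drift 319 zmax 0.1083 top [0.4559 0.2912 0.1065] min [0.39850505 0.23934804] max [0.47366776 0.3061812 ]
  z0.020 mean [0.4538 0.2884 0.0229] width 0.018
  z0.032 mean [0.4552 0.2863 0.0321] width 0.019
  z0.044 mean [0.4311 0.2677 0.0428] width 0.049
  z0.056 mean [0.4532 0.2842 0.0566] width 0.056
  z0.068 mean [0.454  0.2848 0.068 ] width 0.024
  z0.080 mean [0.4536 0.2847 0.08  ] width 0.025
  z0.092 mean [0.4543 0.285  0.0923] width 0.025
  z0.104 mean [0.4556 0.2899 0.1054] width 0.024
small 189 zmax 0.0827 top [0.392  0.2459 0.0809] min [0.37901723 0.23470653] max [0.40553576 0.25885378]
  z0.020 mean [0.391  0.2431 0.0228] width 0.015
  z0.032 mean [0.3907 0.2428 0.0305] width 0.013
  z0.044 mean [0.3914 0.2422 0.0443] width 0.025
  z0.056 mean [0.3902 0.242  0.0558] width 0.019
  z0.068 mean [0.3909 0.2417 0.0679] width 0.020
  z0.080 mean [0.3918 0.2453 0.0801] width 0.018
cap px ((368.9423522949219, 262.072021484375), (16.15336799621582, 20.668798446655273), 97.98381805419922) [ 0.5886 -0.0891  0.054 ] pts [ 0.5876 -0.0869  0.0548]
block
[... 1212 characters left out ...]
908 0.2386 0.0559] width 0.018
  z0.068 mean [0.3899 0.2386 0.069 ] width 0.019
  z0.080 mean [0.3923 0.2438 0.0781] width 0.016
cap px ((351.0601501464844, 246.73187255859375), (12.002742767333984, 14.365140914916992), 102.59903717041016) [ 0.5883 -0.0922  0.054 ] pts [ 0.587  -0.0889  0.0534]
blocktop ((590.880859375, -99.49628448486328), (88.55309295654297, 146.86669921875), 16.6900691986084)
flange ((632.6004028320312, -77.18473815917969), (184.70884704589844, 174.45822143554688), 19.21942710876465)
post/.. [ 0.60093499 -0.12927607  0.06423254] 68
strap [ 0.5599062  -0.01175123  0.11846988] [-0.12558501  0.36295211  0.92330611] top [0.5589891  0.00823286 0.16327985] el 1.1766015170559314
```

```bash
cat >> h.py <<'E'
def go(x,y,z,yaw=None):
    "tool-axes shift/rotvec to world target; yaw=azimuth of tool y, tool down"
    o=get_obs();R=Ro.from_quat(o["tool_rot"]);d=R.inv().apply(np.array([x,y,z])-o["eef_pos"])
    rv=np.zeros(3)
    if yaw is not None:
        Y=[np.cos(yaw),np.sin(yaw),0];Z=[0,0,-1];X=np.cross(Y,Z)
        rv=(R.inv()*Ro.from_matrix(np.array([X,Y,Z]).T)).as_rotvec()
    print("eef",o["eef_pos"].round(4),"t",o["clock"],"F",o["ft_force"].round(1),"w",o["grip_width"]);print("row",rv.round(3),d.round(4),"q",o["joint_pos"].round(2))
E
python3 - <<'E'
from h import *
go(.456,.290,.205,1.903)
f=np.load("scene0.npz");c=dict(R=f["R"],t=f["t"],mtx=f["mtx"]);P=pts(f["d"],c)[168:195,262:278];q=P[P[...,2]>.02];print("pink",q.mean(0),q.max(0))
E
```

```text
eef [0.2044 0.4556 0.2039] t 0.1 F [ 0.  -0.2 -1. ] w 0.08582331784996994
row [-0.002 -0.001 -0.754] [-0.2973 -0.0481 -0.001 ] q [1.15 0.24 0.   1.34 0.   1.57]
pink [0.5339759  0.26974943 0.06793864] [0.55603575 0.29959208 0.7015488 ]
```

The rows are not in the units I measure in: shifts go in shares of 0.75 m and turns go in shares of pi rad. I convert before sending: -0.2973 m / 0.75 = -0.3964, -0.0481 m / 0.75 = -0.0641, -0.754 rad / 3.1416 = -0.24.

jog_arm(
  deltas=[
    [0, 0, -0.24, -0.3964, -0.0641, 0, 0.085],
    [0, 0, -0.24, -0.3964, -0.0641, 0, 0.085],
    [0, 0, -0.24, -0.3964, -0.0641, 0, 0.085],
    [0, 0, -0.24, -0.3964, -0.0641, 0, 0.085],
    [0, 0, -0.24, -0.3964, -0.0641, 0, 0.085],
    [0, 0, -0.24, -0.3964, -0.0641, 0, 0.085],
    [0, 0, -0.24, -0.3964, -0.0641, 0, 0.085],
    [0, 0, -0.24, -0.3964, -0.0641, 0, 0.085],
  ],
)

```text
refused: deltas[0]: [0, 0, -0.24, -0.3964, -0.0641, 0, 0.085] is not of type 'number' (schema: type "number"). Nothing was moved.
```

Nothing moved. I misread the format; it is one flat list, 7 numbers to a row, no inner brackets. Resending.

jog_arm(
  deltas=[0, 0, -0.24, -0.3964, -0.0641, 0, 0.085, 0, 0, -0.24, -0.3964, -0.0641, 0, 0.085, 0, 0, -0.24, -0.3964, -0.0641, 0, 0.085, 0, 0, -0.24, -0.3964, -0.0641, 0, 0.085, 0, 0, -0.24, -0.3964, -0.0641, 0, 0.085, 0, 0, -0.24, -0.3964, -0.0641, 0, 0.085, 0, 0, -0.24, -0.3964, -0.0641, 0, 0.085, 0, 0, -0.24, -0.3964, -0.0641, 0, 0.085],
)

```text
clock: 1.1
eef_pos: [0.455, 0.2913, 0.2044]
tool_rot: [-0.166, 0.986, 0.0, -0.001]
ft_force: [0.9, -0.8, -0.6]
grip_width: 0.0851
grasp_force: 0.0
```

```bash
python3 - <<'E'
from h import *
go(.456,.290,.064,1.903)
p,d,c=shot("wrist");cv2.imwrite("pics/w1.png",p[:,:,::-1]);P=pts(d,c)
m=(np.hypot(P[...,0]-.456,P[...,1]-.29)<.03)&(P[...,2]>.098)&(P[...,2]<.115);q=P[m];print(m.sum(),q.mean(0),q.min(0),q.max(0),(q.min(0)+q.max(0))/2)
E
```

```text
eef [0.455  0.2913 0.2044] t 1.1 F [ 0.9 -0.8 -0.6] w 0.08511011311840155
row [ 0.    -0.001  0.001] [-0.0007 -0.0016  0.1404] q [0.57 0.32 0.11 1.36 0.   0.24]
814 [0.45527797 0.29358484 0.10557924] [0.44312414 0.28102297 0.09855163] [0.46912596 0.30707645 0.10776254] [0.45612505 0.29404971 0.10315709]
```

View pics/w1.png

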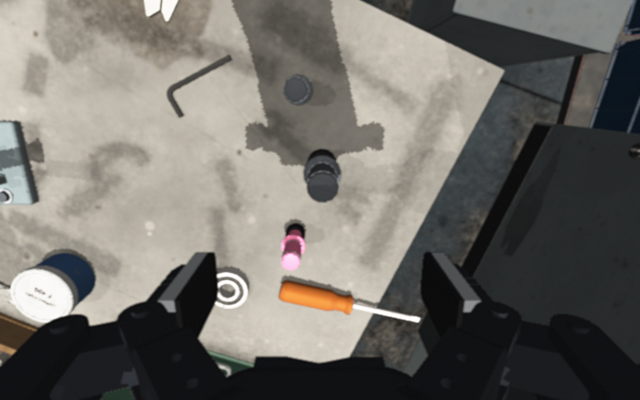

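The wrist view shows the drift's top at (323,185), centred between the open fingers in the closing line. The small dark one (297,90) and the pink one (291,250) are clear of the fingers.

In the tool's units: 0.1424 m / 0.75 = 0.1899, 0.13 m / 0.75 = 0.1733.

jog_arm(
  deltas=[0, 0, 0, -0.0013, -0.0013, 0.0667, 0.085, 0, 0, 0, -0.0013, -0.0013, 0.1333, 0.085, 0, 0, 0, -0.0013, -0.0013, 0.1733, 0.085, 0, 0, 0, -0.0013, -0.0013, 0.1899, 0.085, 0, 0, 0, -0.0013, -0.0013, 0.1899, 0.085, 0, 0, 0, -0.0013, -0.0013, 0.1899, 0.02, 0, 0, 0, -0.0013, -0.0013, 0.1899, 0.02, 0, 0, 0, -0.0013, -0.0013, 0.1899, 0.02, 0, 0, 0, -0.0013, -0.0013, 0.1899, 0.02, 0, 0, 0, -0.0013, -0.0013, 0.1899, 0.02],
)

```text
clock: 2.4
eef_pos: [0.4582, 0.2907, 0.0633]
tool_rot: [-0.165, 0.986, 0.001, 0.001]
ft_force: [-0.9, 1.7, 6.2]
grip_width: 0.024
grasp_force: 58.7
```

In the tool's units: -0.363 m / 0.75 = -0.484, 0.1126 m / 0.75 = 0.1501.

jog_arm(
  deltas=[0, 0, 0, 0, 0, -0.0667, 0.02, 0, 0, 0, 0, 0, -0.1467, 0.02, 0, 0, 0, 0.1501, -0.484, -0.1467, 0.02, 0, 0, 0, 0.1501, -0.484, -0.1467, 0.02, 0, 0, 0, 0.1501, -0.484, -0.1467, 0.02, 0, 0, 0, 0.1501, -0.484, -0.1467, 0.02, 0, 0, 0, 0.1501, -0.484, -0.1467, 0.02, 0, 0, 0, 0.1501, -0.484, -0.1467, 0.02, 0, 0, 0, 0.1501, -0.484, -0.1467, 0.02, 0, 0, 0, 0.1501, -0.484, -0.1467, 0.02],
)

```text
clock: 3.65
eef_pos: [0.4686, -0.0902, 0.1715]
tool_rot: [-0.164, 0.986, 0.001, -0.001]
ft_force: [0.3, 0.5, -3.5]
grip_width: 0.0235
grasp_force: 59.7
```

```bash
cat > look.py <<'E'
from h import *
import sys
tag=sys.argv[1]
for n,C in(("scene",(345,395,240,290)),("side",(335,370,230,262))):
    p,d,c=shot(n);cv2.imwrite(f"pics/{n}{tag}.png",p[:,:,::-1]);np.savez(f"{n}{tag}.npz",p=p,d=d,R=c["R"],t=c["t"],mtx=c["mtx"])
    P=pts(d,c);e=get_obs()["eef_pos"];q=P[(np.hypot(P[...,0]-e[0],P[...,1]-e[1])<.06)]
    q=q[q[:,2]>.07];cam=-np.array(c["R"]).T@c["t"]
    for z in np.arange(e[2]-.063,e[2],.01):
        s=q[abs(q[:,2]-z)<.005]
        if len(s)>3: print(n,"z%.3f"%z,len(s),s.mean(0).round(4),np.ptp(s[:,:2],axis=0).round(3))
E
python3 look.py 2; python3 -c "
from h import *
go(.588,-.09,.13,1.903)"
```

```text
scene z0.109 21 [ 0.4609 -0.0977  0.1121] [0.026 0.021]
scene z0.119 88 [ 0.4627 -0.0962  0.1201] [0.027 0.029]
scene z0.129 74 [ 0.4637 -0.0916  0.1265] [0.03  0.031]
scene z0.139 39 [ 0.4636 -0.0946  0.1386] [0.015 0.016]
scene z0.149 23 [ 0.463  -0.0953  0.1469] [0.015 0.009]
scene z0.159 30 [ 0.4613 -0.1001  0.1617] [0.029 0.025]
scene z0.169 120 [ 0.4636 -0.0963  0.1667] [0.034 0.034]
side z0.109 16 [ 0.4635 -0.1004  0.1108] [0.027 0.019]
side z0.119 46 [ 0.4647 -0.0954  0.1199] [0.031 0.026]
side z0.129 22 [ 0.4641 -0.0965  0.1284] [0.026 0.019]
side z0.139 9 [ 0.4638 -0.0972  0.1392] [0.012 0.007]
side z0.159 41 [ 0.467  -0.099   0.1613] [0.035 0.031]
side z0.169 30 [ 0.4612 -0.0967  0.1677] [0.026 0.032]
eef [ 0.469  -0.0888  0.1718] t 3.75 F [-0.   0.4 -3.3] w 0.02360797190861975
row [ 0.001 -0.001  0.001] [-0.1121 -0.0401  0.0416] q [-0.19  0.21 -0.12  1.24  0.   -0.52]
```

```bash
python3 -c "
import cv2
a=cv2.imread('pics/scene2.png')[180:330,240:440];b=cv2.imread('pics/side2.png')[180:300,240:400]
cv2.imwrite('pics/c2.png',cv2.hconcat([cv2.resize(a,(400,300)),cv2.resize(b,(400,300))]))"
```

```text
(no output)
```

View pics/c2.png

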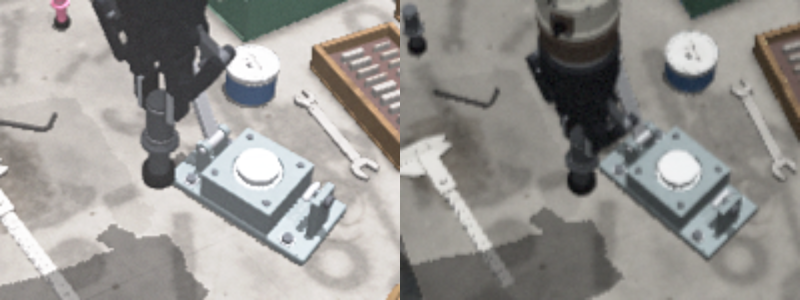

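The crops show the drift hanging plumb at about (157,150) in the left one. The cap is clear at (258,168), and the clamp leans outwards behind.

In the tool's units: -0.1125 m / 0.75 = -0.15, -0.04 m / 0.75 = -0.0533.

jog_arm(
  deltas=[0, 0, 0, -0.15, -0.0533, 0, 0.02, 0, 0, 0, -0.15, -0.0533, 0, 0.02, 0, 0, 0, -0.15, -0.0533, 0, 0.02, 0, 0, 0, -0.15, -0.0533, 0.0467, 0.02, 0, 0, 0, -0.15, -0.0533, 0.0555, 0.02, 0, 0, 0, -0.15, -0.0533, 0.0555, 0.02, 0, 0, 0, -0.15, -0.0533, 0.0555, 0.02],
)

```text
clock: 4.62
eef_pos: [0.5896, -0.0908, 0.1325]
tool_rot: [-0.166, 0.986, -0.0, 0.001]
ft_force: [-0.1, -0.1, -1.8]
grip_width: 0.0236
grasp_force: 59.7
```

```bash
python3 - <<'E'
from h import *
go(.5885,-.09,.1173,1.903)
p,d,c=shot("wrist");cv2.imwrite("pics/w3.png",p[:,:,::-1]);np.savez("wrist3.npz",p=p,d=d,R=c["R"],t=c["t"],mtx=c["mtx"]);P=pts(d,c)
a=.333;H=lambda P:np.stack([(P[...,0]-.5885)*np.cos(a)+(P[...,1]+.09)*np.sin(a),-(P[...,0]-.5885)*np.sin(a)+(P[...,1]+.09)*np.cos(a)],-1)
h=H(P)
m=(np.abs(P[...,2]-.046)<.004)&(np.abs(h).max(-1)<.055);q=h[m];print("block",m.sum(),q.min(0),q.max(0))
m=(P[...,2]>.062)&(P[...,2]<.2)&(h[...,1]>.045)&(h[...,1]<.13)&(np.abs(h[...,0])<.03);print("strap",m.sum(),h[m].mean(0) if m.any() else 0)
m=(P[...,2]>.06)&(P[...,2]<.07)&(h[...,1]<-.06)&(h[...,1]>-.1);print("post",m.sum(),h[m].mean(0) if m.any() else 0,h[m].min(0),h[m].max(0))
E
```

```text
eef [ 0.5896 -0.0908  0.1325] t 4.625 F [-0.1 -0.1 -1.8] w 0.023599788922951906
row [-0.001  0.002  0.   ] [0.0008 0.0011 0.0152] q [-0.15  0.47  0.14  1.24 -0.   -0.49]
block 7737 [-0.04260551 -0.04204263] [0.04363595 0.05485824]
strap 6220 [-0.00095599  0.08848489]
post 1094 [-0.00058979 -0.07224933] [-0.01674535 -0.08594969] [ 0.01687282 -0.06000443]
```

View pics/w3.png

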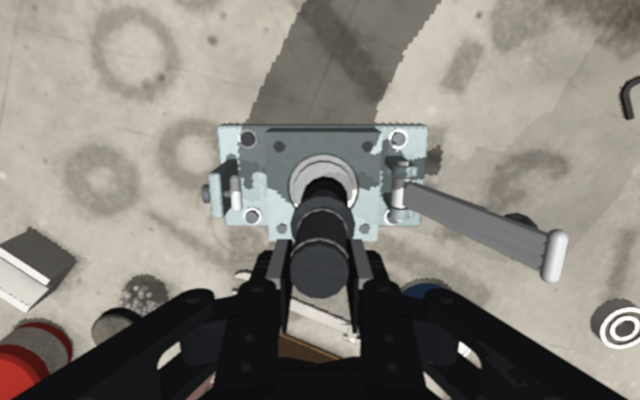

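The wrist view shows the foot right over the cap (323,185), with the block square to the gripper. The cap position is confirmed within about 1 mm, so I press slowly.

In the tool's units: 0.016 m / 0.75 = 0.0213, 0.015 m / 0.75 = 0.02.

jog_arm(
  deltas=[0, 0, 0, 0.0011, 0.0011, 0.0107, 0.02, 0, 0, 0, 0.0011, 0.0011, 0.016, 0.02, 0, 0, 0, 0.0011, 0.0011, 0.0187, 0.02, 0, 0, 0, 0.0011, 0.0011, 0.02, 0.02, 0, 0, 0, 0.0011, 0.0011, 0.0213, 0.02, 0, 0, 0, 0.0011, 0.0011, 0.0213, 0.02],
)

```text
clock: 5.42
eef_pos: [0.5886, -0.0904, 0.1161]
tool_rot: [-0.165, 0.986, -0.0, 0.001]
ft_force: [-2.1, 1.2, 4.3]
grip_width: 0.0236
grasp_force: 60.8
```

jog_arm(
  deltas=[0, 0, 0, 0, 0, 0.0013, 0.02, 0, 0, 0, 0, 0, 0.0027, 0.02, 0, 0, 0, 0, 0, 0.004, 0.02, 0, 0, 0, 0, 0, 0.004, 0.02],
)

```text
clock: 5.92
eef_pos: [0.588, -0.0908, 0.1118]
tool_rot: [-0.165, 0.986, -0.0, 0.0]
ft_force: [-0.3, 0.2, -3.0]
grip_width: 0.0234
grasp_force: 60.0
```

In the tool's units: 0.002 m / 0.75 = 0.0027, 0.0015 m / 0.75 = 0.002.

jog_arm(
  deltas=[0, 0, 0, 0, 0, 0.0013, 0.02, 0, 0, 0, 0, 0, 0.002, 0.02, 0, 0, 0, 0, 0, 0.0027, 0.02, 0, 0, 0, 0, 0, 0.0027, 0.02],
)

```text
clock: 6.42
eef_pos: [0.5876, -0.0905, 0.1095]
tool_rot: [-0.165, 0.986, 0.0, -0.0]
ft_force: [-0.1, 0.3, -1.3]
grip_width: 0.0237
grasp_force: 60.1
```

jog_arm(
  deltas=[0, 0, 0, 0, 0, 0.0007, 0.02, 0, 0, 0, 0, 0, 0.0013, 0.02, 0, 0, 0, 0, 0, 0.0013, 0.02],
)

```text
clock: 6.8
eef_pos: [0.5881, -0.0903, 0.1094]
tool_rot: [-0.165, 0.986, 0.0, 0.001]
ft_force: [-0.4, 2.1, 4.6]
grip_width: 0.0237
grasp_force: 60.5
```

In the tool's units: 0.001 m / 0.75 = 0.0013, 0.0005 m / 0.75 = 0.0007.

jog_arm(
  deltas=[0, 0, 0, 0, 0, 0.0007, 0.02, 0, 0, 0, 0, 0, 0.0013, 0.02, 0, 0, 0, 0, 0, 0.0013, 0.02],
)

```text
clock: 7.18
eef_pos: [0.5886, -0.0903, 0.1093]
tool_rot: [-0.165, 0.986, -0.0, 0.001]
ft_force: [-1.8, 1.9, 8.6]
grip_width: 0.0236
grasp_force: 61.0
```

jog_arm(
  deltas=[0, 0, 0, 0, 0, 0.0008, 0.02, 0, 0, 0, 0, 0, 0.0008, 0.02],
)

```text
clock: 7.42
eef_pos: [0.5889, -0.0902, 0.1093]
tool_rot: [-0.165, 0.986, -0.0, 0.002]
ft_force: [-2.6, 2.0, 10.2]
grip_width: 0.0235
grasp_force: 61.3
```

In the tool's units: 0.11 m / 0.75 = 0.1467, -0.075 m / 0.75 = -0.1.

jog_arm(
  deltas=[0, 0, 0, 0, 0, -0.02, 0.02, 0, 0, 0, 0, 0, -0.0667, 0.02, 0, 0, 0, 0.0667, 0, -0.08, 0.02, 0, 0, 0, 0.1467, 0, -0.0933, 0.02, 0, 0, 0, 0.1467, 0.08, -0.0933, 0.02, 0, 0, 0, 0.1467, 0.08, -0.1, 0.02, 0, 0, 0, 0.1467, 0.08, -0.1, 0.02],
)

```text
clock: 8.3
eef_pos: [0.4652, -0.07, 0.1829]
tool_rot: [-0.166, 0.986, -0.001, 0.001]
ft_force: [-0.2, 0.1, -1.8]
grip_width: 0.0235
grasp_force: 60.1
```

```bash
python3 - <<'E'
from h import *
go(.5885,-.09,.1173,1.903)
for n in("scene","side","wrist"):
    p,d,c=shot(n);P=pts(d,c);cv2.imwrite(f"pics/{n}4.png",p[:,:,::-1])
    r=np.hypot(P[...,0]-.588,P[...,1]+.0905);m=(r<.018)&(P[...,2]<.07);q=P[m]
    b=P[(np.abs(P[...,2]-.046)<.01)&(r>.03)&(r<.042)]
    A=np.c_[q[:,:2]-[.588,-.0905],np.ones(len(q))];s=np.linalg.lstsq(A,q[:,2],rcond=None)[0]
    print(n,m.sum(),"cap z",np.median(q[:,2]),s.round(4),"block",len(b),np.median(b[:,2]))
E
python3 -c "
import cv2
a=cv2.imread('pics/scene4.png')[180:330,280:480];b=cv2.imread('pics/wrist4.png')
cv2.imwrite('pics/c4.png',cv2.hconcat([cv2.resize(a,(400,300)),cv2.resize(b,(400,300))]))"
```

```text
eef [ 0.4652 -0.07    0.1829] t 8.3 F [-0.2  0.1 -1.8] w 0.023539084103802805
row [-0.002  0.001  0.001] [-0.1099 -0.0591  0.0658] q [-0.15  0.19 -0.12  1.26 -0.   -0.48]
scene 174 cap z 0.0470116554136497 [-0.004  -0.0068  0.0471] block 509 0.046899476807773115
side 105 cap z 0.04453390080125269 [-0.0001 -0.0133  0.0445] block 290 0.04452164904147124
wrist 79 cap z 0.04626134022049928 [-0.0203  0.0159  0.0464] block 1069 0.0461511142617463
```

View pics/c4.png

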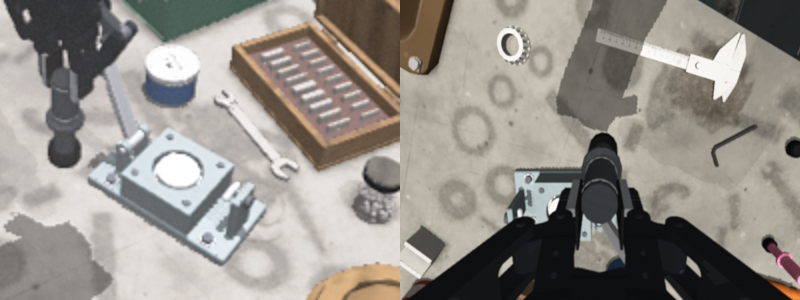

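The crops show the cap flush in the block, at (178,170) in the left one. Depths agree: the cap's top is level with the block in all three views. Next the clamp.

In the tool's units: -0.11 m / 0.75 = -0.1467, -0.05 m / 0.75 = -0.0667.

jog_arm(
  deltas=[0, 0, 0, 0, 0.0667, 0, 0.02, 0, 0, 0, 0, 0.1133, 0, 0.02, 0, 0, 0, 0, 0.1133, 0, 0.02, 0, 0, 0, -0.0667, 0.1133, 0, 0.02, 0, 0, 0, -0.1467, 0.1133, 0, 0.02, 0, 0, 0, -0.1467, 0.1133, 0, 0.02, 0, 0, 0, -0.1467, 0.1133, 0, 0.02],
)

```text
clock: 9.32
eef_pos: [0.5404, 0.0457, 0.1808]
tool_rot: [-0.165, 0.986, -0.0, -0.001]
ft_force: [0.3, -0.4, -1.9]
grip_width: 0.0238
grasp_force: 60.3
```

jog_arm(
  deltas=[0, 0, 0, 0, -0.0267, 0, 0.02, 0, 0, 0, 0, -0.0467, 0, 0.02, 0, 0, 0, 0, -0.0667, 0, 0.02, 0, 0, 0, 0, -0.0867, 0, 0.02, 0, 0, 0, 0, -0.1067, 0, 0.02, 0, 0, 0, 0, -0.1067, 0, 0.02],
)

```text
clock: 10.07
eef_pos: [0.5668, -0.031, 0.1818]
tool_rot: [-0.164, 0.986, -0.0, -0.0]
ft_force: [-1.0, 0.3, -2.3]
grip_width: 0.0237
grasp_force: 60.4
```

```bash
python3 -c "
from h import *
go(.588,-.0905,.183,1.903)"
```

```text
eef [ 0.5668 -0.031   0.1818] t 10.075 F [-1.   0.3 -2.3] w 0.023708463940730267
row [-0.001 -0.    -0.002] [-0.0008 -0.0632 -0.0011] q [-0.05  0.39  0.15  1.33 -0.   -0.38]
```

In the tool's units: -0.07 m / 0.75 = -0.0933, -0.063 m / 0.75 = -0.084.

jog_arm(
  deltas=[0, 0, 0, -0.0011, -0.02, 0, 0.02, 0, 0, 0, -0.0011, -0.044, 0, 0.02, 0, 0, 0, -0.0011, -0.06, 0.0067, 0.02, 0, 0, 0, -0.0011, -0.0747, 0.0133, 0.02, 0, 0, 0, -0.0011, -0.084, 0.0267, 0.02, 0, 0, 0, -0.0011, -0.0933, 0.0373, 0.02, 0, 0, 0, -0.0011, -0.0933, 0.0373, 0.02],
)

```text
clock: 10.95
eef_pos: [0.5896, -0.0954, 0.1528]
tool_rot: [-0.165, 0.986, 0.0, -0.001]
ft_force: [0.8, -0.2, -2.5]
grip_width: 0.0232
grasp_force: 60.4
```

```bash
cat > cl.py <<'E'
from h import *
import sys
go(.588,-.0905,.1213,1.903)
y=np.array([-.326,.945]);x=np.array([.945,.326]);im=[]
for n in("scene","side"):
    p,d,c=shot(n);P=pts(d,c);im.append(cv2.resize(p[180:330,280:480] if n=="scene" else p[195:300,290:430],(400,300)))
    h=P[...,:2]-[.588,-.0905];hx,hy=h@x,h@y
    for a in np.arange(.05,-.075,-.01):
        m=(abs(hy-a)<.005)&(abs(hx)<.009)&(P[...,2]<.11)
        if m.sum()>2: print(n,"y%.3f n%d z %.4f max %.4f"%(a,m.sum(),np.median(P[m][:,2]),P[m][:,2].max()))
cv2.imwrite(f"pics/cl{sys.argv[1]}.png",cv2.hconcat(im)[:,:,::-1])
E
python3 cl.py 5
```

```text
eef [ 0.5896 -0.0954  0.1528] t 10.95 F [ 0.8 -0.2 -2.5] w 0.023217818221326528
row [ 0.001 -0.002 -0.001] [-0.0002  0.0051  0.0315] q [-0.16  0.46  0.19  1.3  -0.   -0.49]
scene y0.050 n31 z 0.0592 max 0.0639
scene y0.040 n48 z 0.0618 max 0.0683
scene y0.030 n64 z 0.0488 max 0.0712
scene y0.020 n50 z 0.0662 max 0.0759
scene y0.010 n55 z 0.0487 max 0.1078
scene y-0.000 n43 z 0.0475 max 0.1074
scene y-0.010 n72 z 0.0823 max 0.1092
scene y-0.020 n89 z 0.0888 max 0.1049
scene y-0.030 n72 z 0.0849 max 0.0974
scene y-0.040 n112 z 0.0457 max 0.0969
scene y-0.050 n60 z 0.0154 max 0.1009
scene y-0.060 n55 z 0.0152 max 0.0645
scene y-0.070 n26 z 0.0659 max 0.0687
side y0.050 n18 z 0.0576 max 0.0640
side y0.040 n21 z 0.0589 max 0.0644
side y0.030 n30 z 0.0527 max 0.0669
side y0.020 n21 z 0.0661 max 0.0726
side y0.010 n22 z 0.0461 max 0.1059
side y-0.000 n18 z 0.0452 max 0.1067
side y-0.010 n31 z 0.0467 max 0.1083
side y-0.020 n51 z 0.0857 max 0.1054
side y-0.030 n33 z 0.0507 max 0.0942
side y-0.040 n59 z 0.0462 max 0.0956
side y-0.050 n41 z 0.0142 max 0.1004
side y-0.060 n24 z 0.0128 max 0.1016
side y-0.070 n17 z 0.0603 max 0.0654
```

View pics/cl5.png

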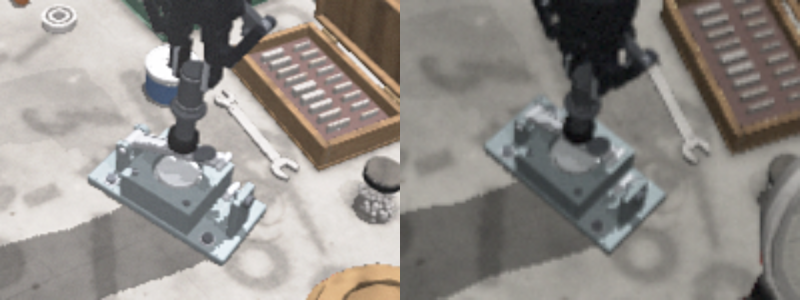

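The clamp has been swung over and stands at about 0.4 rad, resting just under the drift's foot at (183,140) in the left crop. Next I lift, move over the pad and press.

In the tool's units: -0.031 m / 0.75 = -0.0413, -0.03 m / 0.75 = -0.04.

jog_arm(
  deltas=[0, 0, 0, 0, 0, -0.04, 0.02, 0, 0, 0, 0, 0, -0.04, 0.02, 0, 0, 0, 0, -0.0413, -0.04, 0.02, 0, 0, 0, 0, -0.0413, -0.04, 0.02, 0, 0, 0, 0, -0.0413, -0.0133, 0.02, 0, 0, 0, 0, -0.0413, 0.0027, 0.02, 0, 0, 0, 0, -0.0413, 0.0133, 0.02, 0, 0, 0, 0, -0.0413, 0.0213, 0.02, 0, 0, 0, 0, -0.0413, 0.024, 0.02],
)

```text
clock: 12.18
eef_pos: [0.6003, -0.1242, 0.1359]
tool_rot: [-0.165, 0.986, 0.0, -0.0]
ft_force: [0.8, -0.0, -3.0]
grip_width: 0.0239
grasp_force: 60.5
```

jog_arm(
  deltas=[0, 0, 0, 0, 0, 0.0027, 0.02, 0, 0, 0, 0, 0, 0.004, 0.02, 0, 0, 0, 0, 0, 0.0053, 0.02, 0, 0, 0, 0, 0, 0.0053, 0.02],
)

```text
clock: 12.68
eef_pos: [0.6004, -0.1243, 0.1322]
tool_rot: [-0.165, 0.986, -0.0, 0.0]
ft_force: [1.1, -0.4, -2.4]
grip_width: 0.0236
grasp_force: 60.5
```

```bash
python3 -c "
from h import *
go(.588+.326*.036,-.0905-.945*.036,.1213,1.903)"
```

```text
eef [ 0.6004 -0.1243  0.1322] t 12.675 F [ 1.1 -0.4 -2.4] w 0.02359301715440468
row [-0.  0. -0.] [0.0007 0.     0.0109] q [-0.2   0.5   0.2   1.27  0.   -0.54]
```

In the tool's units: 0.005 m / 0.75 = 0.0067, 0.004 m / 0.75 = 0.0053.

jog_arm(
  deltas=[0, 0, 0, 0, 0, 0.0027, 0.02, 0, 0, 0, 0, 0, 0.0053, 0.02, 0, 0, 0, 0, 0, 0.0067, 0.02, 0, 0, 0, 0, 0, 0.0067, 0.02],
)

```text
clock: 13.18
eef_pos: [0.6017, -0.1242, 0.1298]
tool_rot: [-0.165, 0.986, -0.001, 0.002]
ft_force: [-1.7, 1.2, 6.8]
grip_width: 0.0235
grasp_force: 61.6
```

jog_arm(
  deltas=[0, 0, 0, 0, 0, 0.0013, 0.02, 0, 0, 0, 0, 0, 0.0027, 0.02, 0, 0, 0, 0, 0, 0.004, 0.02, 0, 0, 0, 0, 0, 0.004, 0.02],
)

```text
clock: 13.68
eef_pos: [0.5997, -0.1241, 0.1232]
tool_rot: [-0.165, 0.986, 0.0, -0.001]
ft_force: [-0.6, 0.6, -2.0]
grip_width: 0.0238
grasp_force: 60.5
```

jog_arm(
  deltas=[0, 0, 0, 0, 0, 0.0013, 0.02, 0, 0, 0, 0, 0, 0.0027, 0.02, 0, 0, 0, 0, 0, 0.0027, 0.02],
)

```text
clock: 14.05
eef_pos: [0.6002, -0.1242, 0.1217]
tool_rot: [-0.165, 0.986, 0.0, -0.0]
ft_force: [-0.4, -0.3, -2.7]
grip_width: 0.0234
grasp_force: 60.5
```

In the tool's units: 0.0025 m / 0.75 = 0.0033, 0.002 m / 0.75 = 0.0027.

jog_arm(
  deltas=[0, 0, 0, 0, 0, 0.0013, 0.02, 0, 0, 0, 0, 0, 0.0027, 0.02, 0, 0, 0, 0, 0, 0.0033, 0.02, 0, 0, 0, 0, 0, 0.0033, 0.02],
)

```text
clock: 14.55
eef_pos: [0.601, -0.1242, 0.121]
tool_rot: [-0.165, 0.986, -0.0, 0.001]
ft_force: [-0.9, 0.8, 5.6]
grip_width: 0.0238
grasp_force: 61.2
```

jog_arm(
  deltas=[0, 0, 0, 0, 0, -0.0267, 0.02, 0, 0, 0, 0, 0, -0.08, 0.02, 0, 0, 0, 0.08, 0, -0.08, 0.02, 0, 0, 0, 0.16, 0.04, -0.08, 0.02, 0, 0, 0, 0.16, 0.04, -0.08, 0.02, 0, 0, 0, 0.16, 0.04, -0.08, 0.02],
)

```text
clock: 15.3
eef_pos: [0.4772, -0.1353, 0.1799]
tool_rot: [-0.165, 0.986, -0.0, 0.001]
ft_force: [1.1, 0.4, -2.7]
grip_width: 0.0235
grasp_force: 60.4
```

```bash
python3 cl.py 6 | grep -v side
```

```text
eef [ 0.4772 -0.1353  0.1799] t 15.3 F [ 1.1  0.4 -2.7] w 0.023473436185445118
row [-0.001  0.001 -0.   ] [-0.1193  0.0063  0.0587] q [-0.28  0.24 -0.06  1.27 -0.   -0.61]
scene y0.050 n20 z 0.0559 max 0.0589
scene y0.040 n42 z 0.0559 max 0.0595
scene y0.030 n52 z 0.0556 max 0.0603
scene y0.020 n42 z 0.0553 max 0.0584
scene y0.010 n44 z 0.0559 max 0.0590
scene y-0.000 n47 z 0.0558 max 0.0594
scene y-0.010 n44 z 0.0564 max 0.0600
scene y-0.020 n46 z 0.0556 max 0.0594
scene y-0.030 n40 z 0.0587 max 0.0610
scene y-0.040 n90 z 0.0440 max 0.0611
scene y-0.050 n73 z 0.0533 max 0.0601
scene y-0.060 n60 z 0.0356 max 0.0652
scene y-0.070 n25 z 0.0660 max 0.0694
```

View pics/cl6.png

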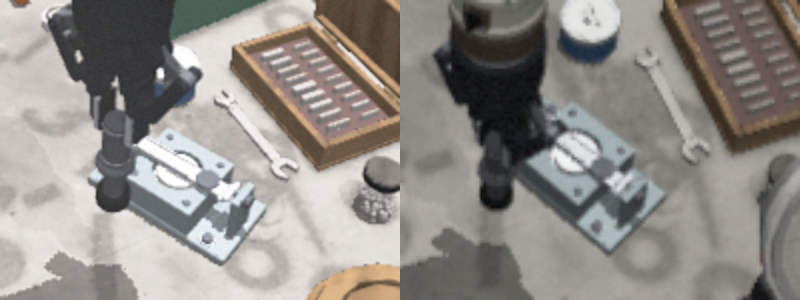

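The crops show the clamp level across the cap with its end under the catch (230,190). Strap height is constant at 56 mm, which is the shut position. I return the drift to its first place.

In the tool's units: 0.4088 m / 0.75 = 0.5451, -0.121 m / 0.75 = -0.1613.

jog_arm(
  deltas=[0, 0, 0, -0.1613, 0.5451, 0, 0.02, 0, 0, 0, -0.1613, 0.5451, 0, 0.02, 0, 0, 0, -0.1613, 0.5451, 0, 0.02, 0, 0, 0, -0.1613, 0.5451, 0, 0.02, 0, 0, 0, -0.1613, 0.5451, 0, 0.02, 0, 0, 0, -0.1613, 0.5451, 0, 0.02, 0, 0, 0, -0.1613, 0.5451, 0, 0.02, 0, 0, 0, -0.1613, 0.5451, 0, 0.02, 0, 0, 0, -0.1613, 0.5451, 0, 0.02, 0, 0, 0, -0.1613, 0.5451, 0, 0.02],
)

```text
clock: 16.65
eef_pos: [0.4587, 0.29, 0.1795]
tool_rot: [-0.165, 0.986, -0.0, -0.0]
ft_force: [0.5, -0.5, -2.5]
grip_width: 0.0238
grasp_force: 60.7
```

jog_arm(
  deltas=[0, 0, 0, 0, 0, 0.0667, 0.02, 0, 0, 0, 0, 0, 0.12, 0.02, 0, 0, 0, 0, 0, 0.14, 0.02, 0, 0, 0, 0, 0, 0.1467, 0.02, 0, 0, 0, 0, 0, 0.1493, 0.02, 0, 0, 0, 0, 0, 0.1493, 0.02],
)

```text
clock: 17.4
eef_pos: [0.4592, 0.2914, 0.069]
tool_rot: [-0.165, 0.986, 0.001, 0.001]
ft_force: [0.6, -0.3, -2.2]
grip_width: 0.0238
grasp_force: 60.6
```

In the tool's units: 0.006 m / 0.75 = 0.008, 0.005 m / 0.75 = 0.0067.

jog_arm(
  deltas=[0, 0, 0, 0, 0, 0.0027, 0.02, 0, 0, 0, 0, 0, 0.0053, 0.02, 0, 0, 0, 0, 0, 0.0067, 0.02, 0, 0, 0, 0, 0, 0.008, 0.02, 0, 0, 0, 0, 0, 0.008, 0.02],
)

```text
clock: 18.02
eef_pos: [0.4593, 0.2916, 0.0633]
tool_rot: [-0.165, 0.986, 0.001, 0.001]
ft_force: [-0.6, 0.1, 5.9]
grip_width: 0.0238
grasp_force: 61.6
```

In the tool's units: -0.001 m / 0.75 = -0.0013.

jog_arm(
  deltas=[0, 0, 0, 0, 0, -0.0013, 0.035, 0, 0, 0, 0, 0, -0.0013, 0.05, 0, 0, 0, 0, 0, -0.0013, 0.085, 0, 0, 0, 0, 0, -0.0013, 0.085, 0, 0, 0, 0, 0, -0.0013, 0.085, 0, 0, 0, 0, 0, -0.0013, 0.085],
)

```text
clock: 18.77
eef_pos: [0.4581, 0.2908, 0.0625]
tool_rot: [-0.165, 0.986, -0.0, -0.0]
ft_force: [-0.4, 0.2, 0.4]
grip_width: 0.0849
grasp_force: 0.0
```

jog_arm(
  deltas=[0, 0, 0, 0, 0, -0.04, 0.085, 0, 0, 0, 0, 0, -0.1067, 0.085, 0, 0, 0, 0, 0, -0.1867, 0.085, 0, 0, 0, 0.1333, 0.1067, -0.2, 0.085, 0, 0, 0, 0.1333, 0.1067, -0.2, 0.085, 0, 0, 0, 0.1333, 0.1067, -0.2, 0.085, 0, 0, 0, 0.1333, 0.1067, -0.2, 0.085],
)

```text
clock: 19.65
eef_pos: [0.3376, 0.3341, 0.2129]
tool_rot: [-0.166, 0.986, 0.0, 0.001]
ft_force: [-0.3, 0.1, -0.0]
grip_width: 0.085
grasp_force: 0.0
```

```bash
python3 cl.py 7 | grep -E "eef|scene y-?0.0[024]"
python3 -c "
from h import *
p,d,c=shot('scene');b=p;b2,_,_=shot('side')
cv2.imwrite('pics/f.png',cv2.hconcat([cv2.resize(b[130:330,170:470],(450,300)),cv2.resize(b2[140:290,220:400],(350,300))])[:,:,::-1])"
```

```text
eef [0.3376 0.3341 0.2129] t 19.65 F [-0.3  0.1 -0. ] w 0.08501874879924254
scene y0.040 n42 z 0.0556 max 0.0595
scene y0.020 n47 z 0.0561 max 0.0595
scene y-0.000 n49 z 0.0560 max 0.0605
scene y-0.020 n47 z 0.0550 max 0.0599
scene y-0.040 n93 z 0.0476 max 0.0606
```

View pics/f.png

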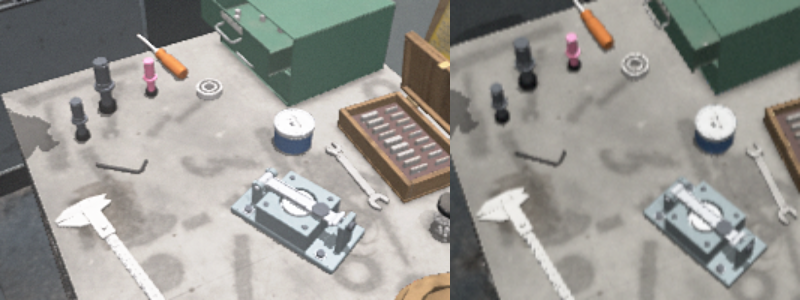

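The final view shows the drift upright at (104,85), the clamp shut at (300,195), and everything else in place.

```bash
python3 -c "
from workcell import workorder
print(workorder.job_done())"
```

```text
the job is handed in; nothing more can be done
None
```

The job is handed in at about 20 s on the robot's clock: the cap is seated flush, the clamp is clipped under the catch, and the drift stands upright on the bench with everything else left in place.

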